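Cover a coil with a bayonet shield can and hold it half locked

ROBOT

A 7-joint arm with a two-finger parallel gripper is mounted at the origin on the work surface. World frame = base frame: x ahead of the robot, y to its left, z up, the work surface at z = 0. Lengths are in m, angles in rad, forces in N, time in s.
With the tool pointing down it reaches from about 0.425 to 0.925 m from the base axis. Payload 6.8 kg.
Tool frame: the origin (TCP) lies midway between the tips of the shut fingers; the grasp point (between the pads) lies 19 mm behind it; z points along the fingers, y is the line along which they close (so a half turn about z gives the same grasp; the last joint's range is limited). The gripper opens to 85 mm and grips with 20 to 120 N. Pads are 22 mm wide; open, the fingers measure 114 mm over their backs; the gripper's body (76 mm by 85 mm) begins 54 mm behind the grasp point. The pads swing forward as they close: fully open they stand 13 mm farther back than shut.
Start: joints at [1.099, 0.477, 0.022, 1.555, -0.011, 1.109, -0.083], TCP at [0.24, -0.631, 0.191] pointing down, gripper open.
Joint ranges: [-2.96, 2.96], [-0.34, 2.1], [-1.41, 1.46], [0.24, 2.44], [-1.37, 4.51], [0.17, 1.92], [-2.96, 2.96]. Speed limits (rad/s): [2.39, 2.39, 3.14, 3.14, 3.14, 3.14, 3.14].

INTERFACE

Orientations are given as a unit quaternion [w, x, y, z].
In Python, from bench import bot gives the robot as it stands.
- The arm moves only by the tool drive_tool, never from a script. Its argument "targets" is a list of rows, each an object of numbers: "rx", "ry", "rz": the turn, a rotation vector about the world's x, y, z in degrees; "tx", "ty", "tz": the shift along the world's x, y, z in m; "claw": the closure in counts, from 0 (fully open) to 255 (shut). In form: [{"rx": .., "ry": .., "rz": .., "tx": .., "ty": .., "tz": .., "claw": ..}, ...]. A call has 1 to 12 rows; each row shifts and turns the commanded pose from where the row before left it; what a row does not reach is not made up. A row lasts 1/12 s, in which the tool goes at most 41.7 mm and 7.16 degrees, less where a joint would pass 70% of its speed; a pose out of reach is approached as far as the arm can. A call with a gripper value outside its range is refused whole. The fingers move at their own pace and stop on an object; the grip force is fixed at half the most. Time passes only in rows, so rows that do not move let the fingers close. It gives the time, the measured TCP pose, the force, the opening and the grip force at its end, in the units of the state.
- bot.state(): the state, without advancing time (a new reading comes with each control period).
- bot.capture(name): name is "scene" or "side" or "wrist"; returns (picture, depth): 480x640x3 uint8, red, green, blue; 480x640 float32, m along the optical axis (not along the pixel's ray), 0 where there is no reading.
- bot.get_calibration(name): a dict with "fx", "fy", "cx", "cy" (pixels), "dist" ([k1, k2, p1, p2, k3] as OpenCV has them; the pictures are not rectified), "R" (3x3) and "t" (3): a world point X has camera coordinates R X + t. Camera axes: x right, y down, z forward; pixel columns grow to the right and rows downward; lengths in m; the calibration is good to about 2 mm. A picture is of the moment at which its call begins: read the wrist's pose just before it. get_calibration takes no time and is no camera call; for the wrist camera it gives the pose at the moment of the call.
- bot.close_job(): hands the job in; it is judged then, once.
The state is a dict: "time": time; "joints": joint angles; "joint_velocities": joint speeds; "effort": joint torques, N m; "eef_pos": TCP position; "ee_rot": TCP orientation; "ft_force": force on the tool from outside, world axes, zero at the start; "ft_torque": the same for the moment, N m; "gripper_width": finger opening in m; "grip_force": force on a finger pad.
Only numpy, scipy, OpenCV 4.12 (cv2) and the standard library are available. Lean on these libraries where they do the work, as an engineer would, in place of code of your own. Each camera call takes 0.05 s, during which the arm holds its last target. There are 200 camera calls.

TASK

Stand the small copper-wound coil upright and centred on the narrow white post in the middle of the test socket and let go of it, then lower the shield can over it so that its two ears drop fully down through the two gaps in the socket's collar. Twist the can clockwise against the spring to halfway (45 degrees, where its grip bar lines up with the single-line marks) and never on to the lock at the double lines (90 degrees). Finish still gripping the can at halfway and keep holding it there, without letting go; leave everything else on the desk where it is.

Things in the scene. Friction and masses are not known exactly. Their poses are not given: they have to be found in the camera images.
- test_socket: Test socket, fixed to the desk, place and yaw vary: square black slab 136 x 136 x 10 mm with a ring-shaped aluminium collar on it, collar top 25 mm above the desk, outer diameter 124 mm, round opening 77 mm. A post stands in the middle. Two gaps open the collar along its +x and -x axes. Origin: centre of its underside, on the desk; z up.
- gap (a point): Middle of the +x gap, at collar top, 44 mm from the axis (the other gap is opposite). Gaps are 18 mm wide and reach 53 mm from the axis. Ears of the can go down through them onto the slab, 10 mm above the desk; the collar (underside 19 mm above the desk) then overhangs the ears as the can turns. Fixed stops block anticlockwise turning.
- half_mark (a point): Single dark line on the collar's top, 50 mm from the axis, 45 degrees clockwise of the +x gap seen from above: halfway (there is one opposite too). Double lines 90 degrees clockwise of each gap mark the lock.
- post_top (a point): Centre of the flat top of the white post, 16 mm in diameter, on the socket's axis, 40 mm above the desk. Here the coil stands.
- spring_ring (a joint): Spring ring under the collar, pushed by the can's ears: 0 at rest, grows in rad as the can turns clockwise seen from above, end stop 1.45. Ears have about 3 mm of play on either side in the gaps, so it reads about 0.07 less than the can's own turn. The spring (0.30 N m per rad) turns the can part of the way back if it is let go.
- shield_can: Shield can, loose, about 0.2 kg: upside-down aluminium cup, outer diameter 72, inner 66, 72 mm high (68 inside). Two ears 12 mm wide, 6 mm thick at the lower rim along its +x and -x, to 47 mm from the axis. Origin: centre of the open lower rim; z up. Stands on the desk left or right of the socket, yaw within 1 rad; fits either way round. Fully in, origin 10 mm above the desk.
- grip_bar (a point): Centre of the black grip bar on top of the can: 60 mm long along the can's x (in line with the ears), 14 mm wide (y), 30 mm high, from 72 to 102 mm above the can's origin; this point is 92 mm above it. A firm grip across its width holds and turns the can.
- coil: Wound coil, loose: upright bobbin 26 mm in diameter and 28 mm high, black flanges with a copper winding between them, about 45 g. Origin: centre of its underside; z up. It stands on the desk on the other side of the socket from the can.
- circuit_board: Bystander: green circuit board, 100 x 150 mm, lying flat beyond the socket. Origin in or under its middle. Leave it where it is.
- solder_reel: Bystander: flanged metal reel of solder, 60 mm in diameter, 44 mm high, standing on its flange. Origin in or under its middle. Leave it where it is.
- flux_jar: Bystander: small amber jar with a white cap, 48 mm in diameter, 55 mm high. Origin in or under its middle. Leave it where it is.
- capacitor: Bystander: plain black cylinder (large capacitor), 32 mm in diameter, 45 mm high, on the robot's side of the socket. Origin in or under its middle. Leave it where it is.
- screwdriver: Bystander: screwdriver lying on the desk at the right. Origin in or under its middle. Leave it where it is.
- brush: Bystander: brush lying on the desk at the left. Origin in or under its middle. Leave it where it is.
- heatsink: Bystander: finned aluminium heatsink, 50 x 40 x 25 mm, on the robot's side of the socket. Origin in or under its middle. Leave it where it is.
Mind the look-alikes: they are no part of the job. What is shaped like the test_socket but green or purple is not meant.

How it is judged:
By the outcome, as a careful person would: the job done as asked, in the order asked, and still so for the second after the job is handed in, while the arm keeps its last pose, push and grip.
It also fails if it takes over 56 s, if anything falls off the work surface, if the arm or the gripper's body presses on something with over 40 N, if the wrist force passes 120 N, or if a joint passes its speed limit or range.

## Working session

There is one attempt and no reset: what is moved stays moved. The work goes in short steps, Python scripts to look and compute and a tool call to move; the robot and the scene stay as the last step left them, time stands still between calls to the robot, and variables do not carry over. Pictures are saved under pics/ and viewed, at most 10 in all, crops included, and the job is handed in when it is done.

Besides the shell and the picture viewer there is one more tool, called after ">>>" in YAML: its name, and indented under it one key for each argument. drive_tool: Moves the arm, as the interface text tells. Its arguments: {"type":"object","properties":{"targets":{"type":"array"}},"required":["targets"]}

```bash
mkdir -p pics; cat > h.py <<'E'
import numpy as np, cv2
from bench import bot
def cap(n):
    c=bot.get_calibration(n); p,d=bot.capture(n); return p,d,c
def ray(c,uv,z):
    K=np.array([[c['fx'],0,c['cx']],[0,c['fy'],c['cy']],[0,0,1]])
    uv=np.array(uv,float).reshape(-1,1,2)
    n=cv2.undistortPoints(uv,K,np.array(c['dist'])).reshape(-1,2)
    R=np.array(c['R']);t=np.array(c['t'])
    o=-R.T@t; d=np.c_[n,np.ones(len(n))]@R
    s=(z-o[2])/d[:,2]
    return o+d*s[:,None]
def pts(c,d):
    v,u=np.mgrid[0:480,0:640]
    K=np.array([[c['fx'],0,c['cx']],[0,c['fy'],c['cy']],[0,0,1]])
    n=cv2.undistortPoints(np.stack([u,v],-1).reshape(-1,1,2).astype(float),K,np.array(c['dist'])).reshape(480,640,2)
    P=np.dstack([n,np.ones((480,640))])*d[...,None]
    return (P-np.array(c['t']))@np.array(c['R'])
def save(n,p): cv2.imwrite('pics/'+n,p[...,::-1])
E
python3 - <<'E'
from h import *
for n in ("scene","side"):
    p,d,c=cap(n); save(n+'1.png',p); np.savez(n+'1.npz',p=p,d=d,**{k:np.array(v) for k,v in c.items()})
    print(n,-np.array(c['R']).T@np.array(c['t']),c['fx'])
print(bot.state())
E
```

```text
scene [ 1.39272121 -0.40761919  0.793971  ] 469.30899742457467
side [0.38915154 0.7663055  0.8326403 ] 445.74489968556054
{'time': 0.1, 'joints': array([ 1.09889492,  0.47773614,  0.02233483,  1.55635549, -0.01150012,
        1.10930232, -0.08308247]), 'joint_velocities': array([ 0.00193416, -0.00442599, -0.00070989, -0.00246141,  0.00119313,
       -0.0015206 , -0.00114716]), 'effort': array([ 3.54662247e-03, -5.97763717e+01,  1.61304016e+00, -2.81956315e+01,
        1.27346430e-02,  5.02615847e-03, -1.42958498e-05]), 'eef_pos': array([ 0.23995872, -0.63025997,  0.19040908]), 'ee_rot': array([-8.10008881e-04,  9.83497271e-01,  1.80921027e-01, -2.09345712e-04]), 'ft_force': array([ 0.32135075, -0.36493165, -0.1304263 ]), 'ft_torque': array([-0.00171798,  0.00289721,  0.02130959]), 'grip_force': 0.0, 'gripper_width': 0.08532471693648847}
```

View pics/scene1.png

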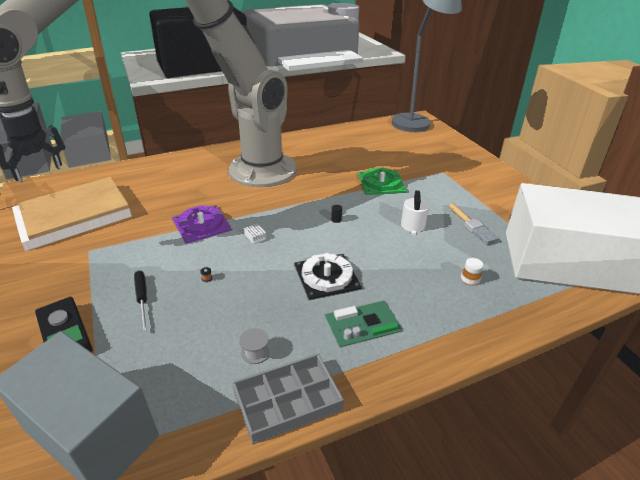

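View pics/side1.png

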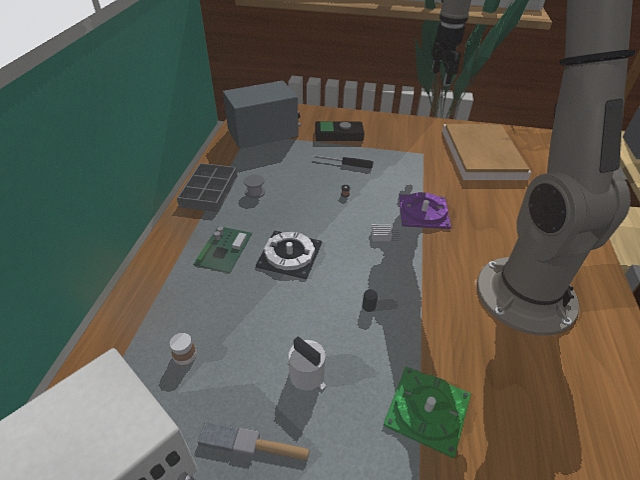

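The scene view shows the white and black target socket at (328,271), the can at (415,213) and the coil at (206,274). In the side view they are at (289,250), (307,365) and (346,191). The green and purple sockets are decoys.

```bash
python3 - <<'E'
from h import *
for n,B in (("scene",dict(sock=(290,245,365,300),can=(398,185,432,236),coil=(196,262,216,286))),("side",dict(sock=(250,225,325,280),can=(280,330,330,393),coil=(337,180,355,203)))):
    f=np.load(n+'1.npz'); c={k:f[k] for k in f}; p=f['p'].astype(int); d=f['d']; P=pts(c,d)
    print(n,'valid',(d>0).mean())
    for k,(a,b,e,g) in B.items():
        Q=P[b:g,a:e].reshape(-1,3); col=p[b:g,a:e].reshape(-1,3); ok=d[b:g,a:e].ravel()>0
        Q=Q[ok];col=col[ok]
        for lo,hi in dict(sock=((.02,.03),(.036,.045)),can=((.02,.06),(.07,.078),(.095,.11)),coil=((.01,.05),(.025,.032)))[k]:
            m=(Q[:,2]>lo)&(Q[:,2]<hi)
            if m.sum(): 
                q=Q[m]; print(k,lo,hi,m.sum(),q.mean(0).round(4),'mid',((q.min(0)+q.max(0))/2).round(4),np.ptp(q,axis=0).round(3))
                if k=='can' and lo>.09:
                    w,v=np.linalg.eigh(np.cov(q[:,:2].T)); print(' bar yaw',np.degrees(np.arctan2(v[1,1],v[0,1])))
E
```

```text
scene valid 0.9960546875
sock 0.02 0.03 890 [ 0.5981 -0.0267  0.0249] mid [ 0.5939 -0.0252  0.025 ] [0.13  0.125 0.01 ]
sock 0.036 0.045 28 [ 0.5942 -0.0256  0.0395] mid [ 0.5936 -0.0255  0.039 ] [0.015 0.014 0.006]
can 0.02 0.06 293 [0.5061 0.2864 0.0404] mid [0.4947 0.297  0.0401] [0.055 0.068 0.04 ]
can 0.07 0.078 199 [0.4885 0.3002 0.0725] mid [0.4862 0.3028 0.074 ] [0.076 0.072 0.008]
can 0.095 0.11 70 [0.4888 0.2993 0.1016] mid [0.4853 0.3019 0.1006] [0.054 0.04  0.01 ]
 bar yaw 149.83830572962648
coil 0.01 0.05 105 [ 0.4897 -0.3057  0.0242] mid [ 0.4853 -0.3054  0.0209] [0.032 0.025 0.021]
coil 0.025 0.032 66 [ 0.4874 -0.3055  0.0279] mid [ 0.4874 -0.3054  0.0282] [0.026 0.025 0.006]
side valid 0.9962044270833333
sock 0.02 0.03 872 [ 0.5912 -0.0187  0.0242] mid [ 0.5913 -0.0207  0.025 ] [0.126 0.126 0.01 ]
sock 0.036 0.045 28 [ 0.5908 -0.0211  0.0392] mid [ 0.5909 -0.0219  0.039 ] [0.015 0.018 0.005]
can 0.02 0.06 369 [0.4761 0.333  0.0402] mid [0.4807 0.325  0.0399] [0.07  0.035 0.04 ]
can 0.07 0.078 491 [0.4816 0.3121 0.0718] mid [0.481  0.3057 0.074 ] [0.071 0.072 0.008]
can 0.095 0.11 230 [0.4804 0.3073 0.1005] mid [0.4807 0.3058 0.0998] [0.054 0.04  0.009]
 bar yaw 148.42941600067246
coil 0.01 0.05 67 [ 0.4821 -0.2981  0.0236] mid [ 0.4828 -0.3012  0.0206] [0.023 0.03  0.02 ]
coil 0.025 0.032 41 [ 0.4823 -0.3007  0.0274] mid [ 0.482  -0.3012  0.0282] [0.021 0.03  0.005]
```

>>> drive_tool:
  targets:
    - {"tx": 0.01,"ty": 0.014}
    - {"tx": 0.02,"ty": 0.027}
    - {"tx": 0.021,"ty": 0.028}
    - {"tx": 0.021,"ty": 0.028}
    - {"tx": 0.021,"ty": 0.028}
    - {"tx": 0.021,"ty": 0.028}
    - {"tx": 0.021,"ty": 0.028}
    - {"tx": 0.021,"ty": 0.028}
    - {"tx": 0.021,"ty": 0.028}
    - {"tx": 0.021,"ty": 0.028}
    - {"tx": 0.021,"ty": 0.028}
    - {"tx": 0.02,"ty": 0.027}

```text
$.targets[0]: bad value
```

>>> drive_tool:
  targets:
    - {"tx": 0.006,"ty": 0.007}
    - {"rz": 0}
    - {"rz": 0}
    - {"rz": 0}

```text
$.targets[0]: bad value
```

```bash
python3 - <<'E'
from h import *
s=bot.state();print(s['time'],s['eef_pos'],s['ee_rot'],s['joints'])
p,d,c=cap('wrist'); save('w1.png',p); np.savez('w1.npz',p=p,d=d,**{k:np.array(v) for k,v in c.items()})
print(-np.array(c['R']).T@np.array(c['t']),c['R'],c['fx'])
P=pts(c,d);ok=(d>0)
m=ok&(np.hypot(P[...,0]-.485,P[...,1]+.303)<.03)&(P[...,2]>.025)&(P[...,2]<.033)
q=P[m];print(len(q))
if len(q): print(q.mean(0),(q.min(0)+q.max(0))/2,np.ptp(q,axis=0))
E
```

```text
0.1 [ 0.23995872 -0.63025997  0.19040908] [-8.10008881e-04  9.83497271e-01  1.80921027e-01 -2.09345712e-04] [ 1.09889492  0.47773614  0.02233483  1.55635549 -0.01150012  1.10930232
 -0.08308247]
[ 0.31071004 -0.60500032  0.37309241] [[ 0.35550143 -0.93467374 -0.00193401]
 [-0.89483045 -0.34094336  0.28815982]
 [-0.2699948  -0.10071062 -0.95758038]] 338.38525789742323
0
```

View pics/w1.png

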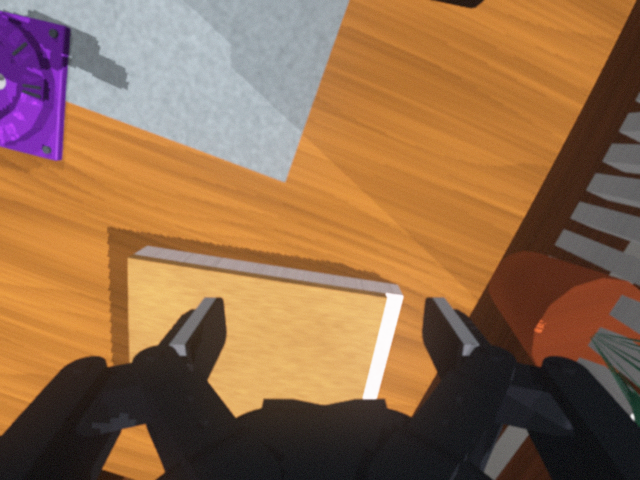

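The arm has not moved, because every row needs all seven keys. The wrist picture shows the start view, with the fingers at about (205,340) and (450,340).

>>> drive_tool:
  targets:
    - {"rx": 0,"ry": 0,"rz": 0,"tx": 0.01,"ty": 0.014,"tz": 0,"claw": 0}
    - {"rx": 0,"ry": 0,"rz": 0,"tx": 0.02,"ty": 0.027,"tz": 0,"claw": 0}
    - {"rx": 0,"ry": 0,"rz": 0,"tx": 0.021,"ty": 0.028,"tz": 0,"claw": 0}
    - {"rx": 0,"ry": 0,"rz": 0,"tx": 0.021,"ty": 0.028,"tz": 0,"claw": 0}
    - {"rx": 0,"ry": 0,"rz": 0,"tx": 0.021,"ty": 0.028,"tz": 0,"claw": 0}
    - {"rx": 0,"ry": 0,"rz": 0,"tx": 0.021,"ty": 0.028,"tz": 0,"claw": 0}
    - {"rx": 0,"ry": 0,"rz": 0,"tx": 0.021,"ty": 0.028,"tz": 0,"claw": 0}
    - {"rx": 0,"ry": 0,"rz": 0,"tx": 0.021,"ty": 0.028,"tz": 0,"claw": 0}
    - {"rx": 0,"ry": 0,"rz": 0,"tx": 0.021,"ty": 0.028,"tz": 0,"claw": 0}
    - {"rx": 0,"ry": 0,"rz": 0,"tx": 0.021,"ty": 0.028,"tz": 0,"claw": 0}
    - {"rx": 0,"ry": 0,"rz": 0,"tx": 0.021,"ty": 0.028,"tz": 0,"claw": 0}
    - {"rx": 0,"ry": 0,"rz": 0,"tx": 0.02,"ty": 0.027,"tz": 0,"claw": 0}

```text
time: 1.15
eef_pos: [0.4802, -0.308, 0.1913]
ee_rot: [-0.0, 0.983, 0.181, 0.0]
ft_force: [0.3, 0.1, -0.1]
gripper_width: 0.0854
grip_force: 0.0
```

>>> drive_tool:
  targets:
    - {"rx": 0,"ry": 0,"rz": 0,"tx": 0.006,"ty": 0.007,"tz": 0,"claw": 0}
    - {"rx": 0,"ry": 0,"rz": 0,"tx": 0,"ty": 0,"tz": 0,"claw": 0}
    - {"rx": 0,"ry": 0,"rz": 0,"tx": 0,"ty": 0,"tz": 0,"claw": 0}
    - {"rx": 0,"ry": 0,"rz": 0,"tx": 0,"ty": 0,"tz": 0,"claw": 0}

```text
time: 1.48
eef_pos: [0.484, -0.3051, 0.1911]
ee_rot: [0.0, 0.984, 0.18, -0.001]
ft_force: [-1.0, -0.8, 0.2]
gripper_width: 0.0855
grip_force: 0.0
```

```bash
cat > w.py <<'E'
from h import *
import sys
x,y,r,lo,hi=map(float,sys.argv[2:7])
s=bot.state();print(s['time'],s['eef_pos'],s['ee_rot'],s['joints'].round(3))
p,d,c=cap('wrist'); save(sys.argv[1]+'.png',p); np.savez(sys.argv[1]+'.npz',p=p,d=d,**{k:np.array(v) for k,v in c.items()})
P=pts(c,d)
m=(d>0)&(np.hypot(P[...,0]-x,P[...,1]-y)<r)&(P[...,2]>lo)&(P[...,2]<hi)
q=P[m];print(len(q))
if len(q)>3:
    (cx,cy),w,a=cv2.minAreaRect(q[:,:2].astype(np.float32)*1000)
    v,u=np.nonzero(m)
    print('mean',q.mean(0).round(4),'mid',((q.min(0)+q.max(0))/2).round(4),np.ptp(q,axis=0).round(4),'rect',cx,cy,w,a,'circ',cv2.minEnclosingCircle(q[:,:2].astype(np.float32)*1000),'px',u.mean(),v.mean())
E
python3 w.py w2 .485 -.303 .03 .024 .034
```

```text
1.4833 [ 0.48395344 -0.30512265  0.19114302] [ 2.28897741e-04  9.83680779e-01  1.79921654e-01 -5.20593259e-04] [ 0.56   0.314 -0.132  1.799  0.049  1.032 -0.8  ]
489
mean [ 0.4854 -0.3032  0.0282] mid [ 0.4851 -0.3034  0.0273] [0.0262 0.0258 0.0056] rect 485.3643493652344 -303.7530822753906 (25.43291664123535, 25.057628631591797) 20.167985916137695 circ ((485.1045837402344, -303.492919921875), 13.119433403015137) px 321.55828220858893 211.08588957055215
```

View pics/w2.png

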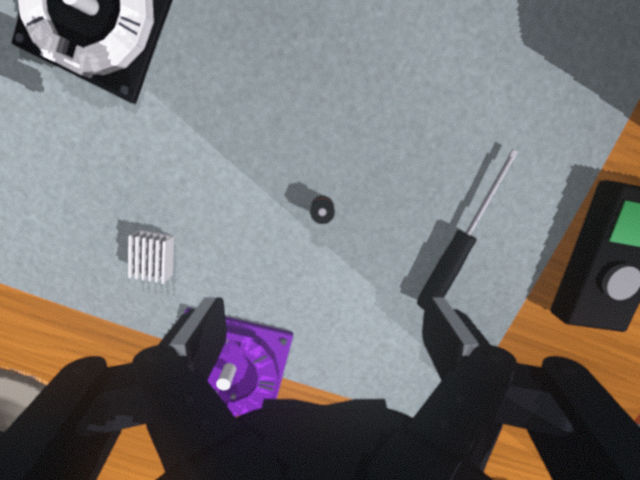

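The coil, at pixel (322,210), measures (0.485, -0.3035) with its top at 28 mm and a diameter of 26 mm, which matches the given sizes. I'll descend and grip it.

>>> drive_tool:
  targets:
    - {"rx": 0,"ry": 0,"rz": 0,"tx": 0.001,"ty": 0.0015,"tz": -0.03,"claw": 0}
    - {"rx": 0,"ry": 0,"rz": 0,"tx": 0,"ty": 0,"tz": -0.04,"claw": 0}
    - {"rx": 0,"ry": 0,"rz": 0,"tx": 0,"ty": 0,"tz": -0.04,"claw": 0}
    - {"rx": 0,"ry": 0,"rz": 0,"tx": 0,"ty": 0,"tz": -0.035,"claw": 0}
    - {"rx": 0,"ry": 0,"rz": 0,"tx": 0,"ty": 0,"tz": -0.02,"claw": 0}
    - {"rx": 0,"ry": 0,"rz": 0,"tx": 0,"ty": 0,"tz": -0.012,"claw": 0}
    - {"rx": 0,"ry": 0,"rz": 0,"tx": 0,"ty": 0,"tz": -0.007,"claw": 0}
    - {"rx": 0,"ry": 0,"rz": 0,"tx": 0,"ty": 0,"tz": -0.002,"claw": 0}
    - {"rx": 0,"ry": 0,"rz": 0,"tx": 0,"ty": 0,"tz": 0,"claw": 0}

```text
time: 2.28
eef_pos: [0.4866, -0.3032, 0.006]
ee_rot: [0.0, 0.984, 0.18, 0.0]
ft_force: [-0.6, -0.6, 0.2]
gripper_width: 0.0854
grip_force: 0.0
```

>>> drive_tool:
  targets:
    - {"rx": 0,"ry": 0,"rz": 0,"tx": 0,"ty": 0,"tz": 0,"claw": 100}
    - {"rx": 0,"ry": 0,"rz": 0,"tx": 0,"ty": 0,"tz": 0,"claw": 140}
    - {"rx": 0,"ry": 0,"rz": 0,"tx": 0,"ty": 0,"tz": 0,"claw": 170}
    - {"rx": 0,"ry": 0,"rz": 0,"tx": 0,"ty": 0,"tz": 0,"claw": 200}
    - {"rx": 0,"ry": 0,"rz": 0,"tx": 0,"ty": 0,"tz": 0,"claw": 230}
    - {"rx": 0,"ry": 0,"rz": 0,"tx": 0,"ty": 0,"tz": 0,"claw": 255}
    - {"rx": 0,"ry": 0,"rz": 0,"tx": 0,"ty": 0,"tz": 0,"claw": 255}
    - {"rx": 0,"ry": 0,"rz": 0,"tx": 0,"ty": 0,"tz": 0,"claw": 255}
    - {"rx": 0,"ry": 0,"rz": 0,"tx": 0,"ty": 0,"tz": 0,"claw": 255}

```text
time: 3.03
eef_pos: [0.4862, -0.3023, 0.0053]
ee_rot: [-0.0, 0.984, 0.181, -0.0]
ft_force: [-0.6, 0.9, -0.2]
gripper_width: -0.0002
grip_force: 0.0
```

The fingers shut to zero, so I'll look.

```bash
python3 - <<'E'
from h import *
p,d,c=cap('side'); q,e,cc=cap('wrist')
a=cv2.resize(p[130:260,270:420],None,fx=2.6,fy=2.6,interpolation=cv2.INTER_CUBIC)
b=cv2.resize(q,(400,300))
im=np.zeros((400,800,3),np.uint8); im[:a.shape[0],:a.shape[1]]=a; im[:300,400:]=b; save('miss.png',im)
E
```

```text
(no output)
```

View pics/miss.png

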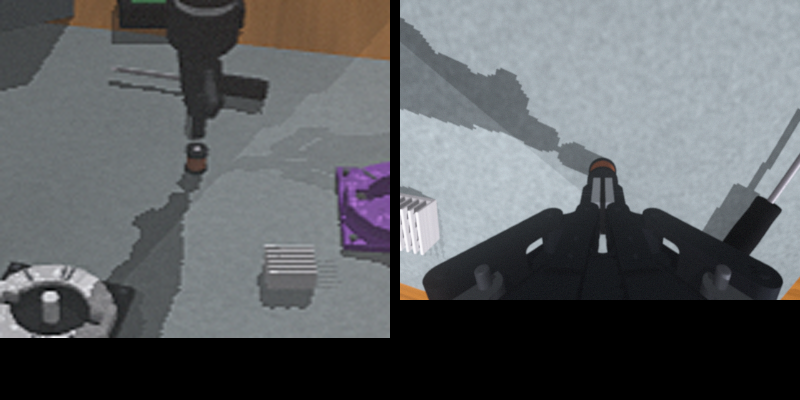

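The coil stands upright just ahead of the shut fingers, at about (197,160) in the left crop, so it squirted out. I'll lift, open and remeasure.

>>> drive_tool:
  targets:
    - {"rx": 0,"ry": 0,"rz": 0,"tx": 0,"ty": 0,"tz": 0.02,"claw": 255}
    - {"rx": 0,"ry": 0,"rz": 0,"tx": 0,"ty": 0,"tz": 0.03,"claw": 255}
    - {"rx": 0,"ry": 0,"rz": 0,"tx": 0,"ty": 0,"tz": 0.03,"claw": 0}
    - {"rx": 0,"ry": 0,"rz": 0,"tx": 0,"ty": 0,"tz": 0.02,"claw": 0}
    - {"rx": 0,"ry": 0,"rz": 0,"tx": 0,"ty": 0,"tz": 0,"claw": 0}
    - {"rx": 0,"ry": 0,"rz": 0,"tx": 0,"ty": 0,"tz": 0,"claw": 0}
    - {"rx": 0,"ry": 0,"rz": 0,"tx": 0,"ty": 0,"tz": 0,"claw": 0}

```text
time: 3.72
eef_pos: [0.4855, -0.3021, 0.1045]
ee_rot: [-0.0, 0.984, 0.181, -0.0]
ft_force: [-0.7, 0.9, -0.9]
gripper_width: 0.0608
grip_force: 0.0
```

```bash
python3 w.py w3 .495 -.303 .05 .024 .034; python3 - <<'E'
from h import *
for n in ('scene','side'):
    p,d,c=cap(n);P=pts(c,d)
    m=(d>0)&(np.hypot(P[...,0]-.495,P[...,1]+.303)<.05)&(P[...,2]>.024)&(P[...,2]<.034); q=P[m]
    print(n,len(q),((q.min(0)+q.max(0))/2).round(4),np.ptp(q,axis=0).round(4))
# fingertip position from wrist depth
f=np.load('w3.npz');c={k:f[k] for k in f};P=pts(c,f['d'])
m=(f['d']>0)&(P[...,2]>.06)&(np.hypot(P[...,0]-.486,P[...,1]+.302)<.09)
q=P[m];print(q[:,2].min(),len(q)); q=q[q[:,2]<q[:,2].min()+.02]; print(q.mean(0),((q.min(0)+q.max(0))/2),np.ptp(q,axis=0))
E
```

```text
3.7167 [ 0.48554619 -0.30208775  0.10454772] [-3.20617635e-04  9.83505841e-01  1.80875452e-01 -4.77720826e-04] [ 0.552  0.412 -0.133  1.879  0.07   0.856 -0.823]
827
mean [ 0.4856 -0.3033  0.0281] mid [ 0.4849 -0.3033  0.0274] [0.0262 0.0256 0.0064] rect 485.2867736816406 -303.4306640625 (25.766475677490234, 25.603965759277344) 64.28076171875 circ ((484.9512634277344, -303.35980224609375), 13.220107078552246) px 323.9455864570738 236.63119709794438
scene 71 [ 0.4866 -0.3055  0.0279] [0.0288 0.0249 0.007 ]
side 42 [ 0.4826 -0.3026  0.0283] [0.0223 0.0248 0.0084]
0.14939220031575895 63837
[ 0.49220372 -0.3013113   0.16131066] [ 0.48863201 -0.300292    0.15938773] [0.04548254 0.08249103 0.01999105]
```

View pics/w3.png

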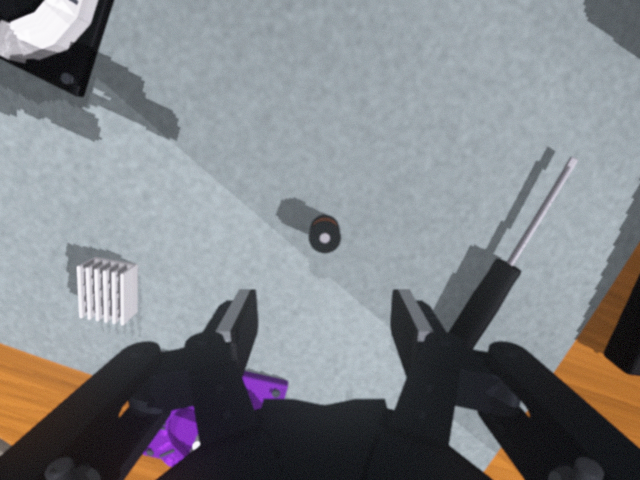

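The coil has not moved and the fingers closed above it, so the real tips must sit higher than the reported TCP. I'll measure the tip height with the fixed cameras.

```bash
python3 - <<'E'
from h import *
s=bot.state();print(s['eef_pos'],s['gripper_width'])
for n in ('scene','side','wrist'):
    p,d,c=cap(n);P=pts(c,d)
    m=(d>0)&(np.hypot(P[...,0]-.4855,P[...,1]+.302)<.07)&(P[...,2]>.045); q=P[m]
    z=np.sort(q[:,2]); print(n,len(q),z[:5].round(4),z[len(z)//50]); k=q[q[:,2]<z[3]+.015]; print(((k.min(0)+k.max(0))/2).round(4),np.ptp(k,axis=0).round(4),k.mean(0).round(4))
E
```

```text
[ 0.4852834  -0.30182808  0.10391987] 0.08059708522018742
scene 8748 [0.1546 0.1562 0.1565 0.1569 0.1569] 0.18751927970100846
[ 0.4903 -0.303   0.1632] [0.052  0.1029 0.0172] [ 0.491  -0.2969  0.1652]
side 4280 [0.1563 0.1565 0.1566 0.1577 0.1577] 0.1772962092577657
[ 0.4856 -0.2971  0.1644] [0.0536 0.1045 0.0161] [ 0.4856 -0.2973  0.165 ]
wrist 61304 [0.1572 0.1572 0.1576 0.1576 0.1576] 0.16910566694037785
[ 0.4887 -0.3001  0.1649] [0.0543 0.1057 0.0154] [ 0.4911 -0.3007  0.1662]
```

>>> drive_tool:
  targets:
    - {"rx": 0,"ry": 0,"rz": 0,"tx": 0,"ty": 0,"tz": 0,"claw": 255}
    - {"rx": 0,"ry": 0,"rz": 0,"tx": 0,"ty": 0,"tz": 0,"claw": 255}
    - {"rx": 0,"ry": 0,"rz": 0,"tx": 0,"ty": 0,"tz": 0,"claw": 255}
    - {"rx": 0,"ry": 0,"rz": 0,"tx": 0,"ty": 0,"tz": 0,"claw": 255}
    - {"rx": 0,"ry": 0,"rz": 0,"tx": 0,"ty": 0,"tz": 0,"claw": 255}
    - {"rx": 0,"ry": 0,"rz": 0,"tx": 0,"ty": 0,"tz": 0,"claw": 255}
    - {"rx": 0,"ry": 0,"rz": 0,"tx": 0,"ty": 0,"tz": 0,"claw": 255}
    - {"rx": 0,"ry": 0,"rz": 0,"tx": 0,"ty": 0,"tz": 0,"claw": 255}

```text
time: 4.68
eef_pos: [0.4862, -0.3023, 0.1053]
ee_rot: [0.0, 0.984, 0.181, 0.0]
ft_force: [-0.2, -0.3, 0.0]
gripper_width: -0.0
grip_force: 0.0
```

```bash
python3 - <<'E'
from h import *
s=bot.state();print(s['eef_pos'],s['gripper_width'])
for n in ('scene','side','wrist'):
    p,d,c=cap(n);P=pts(c,d)
    m=(d>0)&(np.hypot(P[...,0]-.4855,P[...,1]+.302)<.07)&(P[...,2]>.045); q=P[m]
    z=np.sort(q[:,2]); print(n,len(q),z[:5].round(4),z[len(z)//50]); k=q[q[:,2]<z[3]+.015]; print(((k.min(0)+k.max(0))/2).round(4),np.ptp(k,axis=0).round(4),k.mean(0).round(4))
E
```

```text
[ 0.48619792 -0.30233886  0.10532439] -8.167209261850546e-06
scene 8670 [0.1466 0.1475 0.1481 0.1485 0.1486] 0.18671713298181056
[ 0.4932 -0.3035  0.155 ] [0.0184 0.0304 0.0169] [ 0.496  -0.3033  0.1564]
side 4260 [0.1436 0.1443 0.1454 0.1463 0.1464] 0.17926457500154738
[ 0.4858 -0.2948  0.1523] [0.0234 0.0181 0.0175] [ 0.4857 -0.2948  0.1536]
wrist 65226 [0.1484 0.1485 0.1487 0.1487 0.1487] 0.1697040688078995
[ 0.4955 -0.3003  0.156 ] [0.0116 0.0256 0.0152] [ 0.4969 -0.2994  0.1574]
```

All three cameras put the shut tips at z≈0.146 with the reported TCP at 0.105, so the real tips sit about 41 mm above the reported TCP, and xy agrees. I'll apply that offset (tip z = reported + 0.041) and go down again, watching the force.

>>> drive_tool:
  targets:
    - {"rx": 0,"ry": 0,"rz": 0,"tx": -0.001,"ty": -0.001,"tz": 0,"claw": 0}
    - {"rx": 0,"ry": 0,"rz": 0,"tx": 0,"ty": 0,"tz": -0.01,"claw": 0}
    - {"rx": 0,"ry": 0,"rz": 0,"tx": 0,"ty": 0,"tz": -0.02,"claw": 0}
    - {"rx": 0,"ry": 0,"rz": 0,"tx": 0,"ty": 0,"tz": -0.02,"claw": 0}
    - {"rx": 0,"ry": 0,"rz": 0,"tx": 0,"ty": 0,"tz": -0.02,"claw": 0}
    - {"rx": 0,"ry": 0,"rz": 0,"tx": 0,"ty": 0,"tz": -0.02,"claw": 0}
    - {"rx": 0,"ry": 0,"rz": 0,"tx": 0,"ty": 0,"tz": -0.02,"claw": 0}
    - {"rx": 0,"ry": 0,"rz": 0,"tx": 0,"ty": 0,"tz": -0.015,"claw": 0}
    - {"rx": 0,"ry": 0,"rz": 0,"tx": 0,"ty": 0,"tz": -0.009,"claw": 0}
    - {"rx": 0,"ry": 0,"rz": 0,"tx": 0,"ty": 0,"tz": -0.005,"claw": 0}
    - {"rx": 0,"ry": 0,"rz": 0,"tx": 0,"ty": 0,"tz": -0.002,"claw": 0}
    - {"rx": 0,"ry": 0,"rz": 0,"tx": 0,"ty": 0,"tz": 0,"claw": 0}

```text
time: 5.83
eef_pos: [0.4853, -0.3034, -0.0357]
ee_rot: [0.0, 0.984, 0.181, 0.0]
ft_force: [-0.1, -0.6, 0.3]
gripper_width: 0.0853
grip_force: 0.0
```

>>> drive_tool:
  targets:
    - {"rx": 0,"ry": 0,"rz": 0,"tx": 0,"ty": 0,"tz": 0,"claw": 100}
    - {"rx": 0,"ry": 0,"rz": 0,"tx": 0,"ty": 0,"tz": 0,"claw": 140}
    - {"rx": 0,"ry": 0,"rz": 0,"tx": 0,"ty": 0,"tz": 0,"claw": 170}
    - {"rx": 0,"ry": 0,"rz": 0,"tx": 0,"ty": 0,"tz": 0,"claw": 200}
    - {"rx": 0,"ry": 0,"rz": 0,"tx": 0,"ty": 0,"tz": 0,"claw": 230}
    - {"rx": 0,"ry": 0,"rz": 0,"tx": 0,"ty": 0,"tz": 0,"claw": 255}
    - {"rx": 0,"ry": 0,"rz": 0,"tx": 0,"ty": 0,"tz": 0,"claw": 255}
    - {"rx": 0,"ry": 0,"rz": 0,"tx": 0,"ty": 0,"tz": 0,"claw": 255}

```text
time: 6.5
eef_pos: [0.4855, -0.3035, -0.0351]
ee_rot: [0.0, 0.984, 0.181, 0.0]
ft_force: [-1.1, 0.3, 5.7]
gripper_width: 0.0243
grip_force: 58.7
```

The coil is gripped at a 24 mm opening. I'll lift it and move it beside the socket so the wrist camera has a clear view.

>>> drive_tool:
  targets:
    - {"rx": 0,"ry": 0,"rz": 0,"tx": 0,"ty": 0,"tz": 0.01,"claw": 255}
    - {"rx": 0,"ry": 0,"rz": 0,"tx": 0,"ty": 0,"tz": 0.03,"claw": 255}
    - {"rx": 0,"ry": 0,"rz": 0,"tx": 0,"ty": 0,"tz": 0.035,"claw": 255}
    - {"rx": 0,"ry": 0,"rz": 0,"tx": 0,"ty": 0.01,"tz": 0.03,"claw": 255}
    - {"rx": 0,"ry": 0,"rz": 0,"tx": 0.004,"ty": 0.025,"tz": 0.02,"claw": 255}
    - {"rx": 0,"ry": 0,"rz": 0,"tx": 0.006,"ty": 0.035,"tz": 0.01,"claw": 255}
    - {"rx": 0,"ry": 0,"rz": 0,"tx": 0.006,"ty": 0.035,"tz": 0,"claw": 255}
    - {"rx": 0,"ry": 0,"rz": 0,"tx": 0.006,"ty": 0.035,"tz": 0,"claw": 255}
    - {"rx": 0,"ry": 0,"rz": 0,"tx": 0.006,"ty": 0.035,"tz": 0,"claw": 255}
    - {"rx": 0,"ry": 0,"rz": 0,"tx": 0.006,"ty": 0.035,"tz": 0,"claw": 255}
    - {"rx": 0,"ry": 0,"rz": 0,"tx": 0.006,"ty": 0.03,"tz": 0,"claw": 255}
    - {"rx": 0,"ry": 0,"rz": 0,"tx": 0.002,"ty": 0.015,"tz": 0,"claw": 255}

```text
time: 7.5
eef_pos: [0.5279, -0.0432, 0.1001]
ee_rot: [-0.001, 0.983, 0.183, 0.001]
ft_force: [-0.2, 0.5, -0.3]
gripper_width: 0.0239
grip_force: 59.0
```

>>> drive_tool:
  targets:
    - {"rx": 0,"ry": 0,"rz": 0,"tx": 0,"ty": 0,"tz": 0,"claw": 255}
    - {"rx": 0,"ry": 0,"rz": 0,"tx": 0,"ty": 0,"tz": 0,"claw": 255}
    - {"rx": 0,"ry": 0,"rz": 0,"tx": 0,"ty": 0,"tz": 0,"claw": 255}

```text
time: 7.75
eef_pos: [0.5269, -0.0496, 0.0995]
ee_rot: [0.0, 0.984, 0.18, -0.0]
ft_force: [-0.2, -0.7, -0.6]
gripper_width: 0.0243
grip_force: 59.0
```

```bash
python3 w.py w4 .592 -.0235 .03 .036 .044; python3 - <<'E'
from h import *
f=np.load('w4.npz');c={k:f[k] for k in f};d=f['d'];P=pts(c,d)
m=(d>0)&(np.hypot(P[...,0]-.592,P[...,1]+.0235)<.075)&(abs(P[...,2]-.025)<.004);q=P[m]
print('collar',len(q),(q.min(0)+q.max(0))/2,np.ptp(q,axis=0),cv2.minEnclosingCircle(q[:,:2].astype(np.float32)*1000))
E
```

```text
7.75 [ 0.52686402 -0.04960156  0.09949699] [ 3.86305390e-04  9.83605696e-01  1.80332066e-01 -1.77822865e-04] [ 0.151  0.361 -0.214  1.978  0.105  0.813 -1.33 ]
420
mean [ 0.5936 -0.0225  0.0401] mid [ 0.5936 -0.0225  0.04  ] [0.0152 0.0157 0.0042] rect 593.5870361328125 -22.723064422607422 (14.753911018371582, 15.252419471740723) 20.434452056884766 circ ((593.4764404296875, -22.555273056030273), 7.9150004386901855) px 319.7595238095238 142.91190476190476
collar 13750 [ 0.59394278 -0.02273401  0.02470659] [0.12803264 0.12588352 0.00737184] ((593.962158203125, -22.560836791992188), 65.65242767333984)
```

View pics/w4.png

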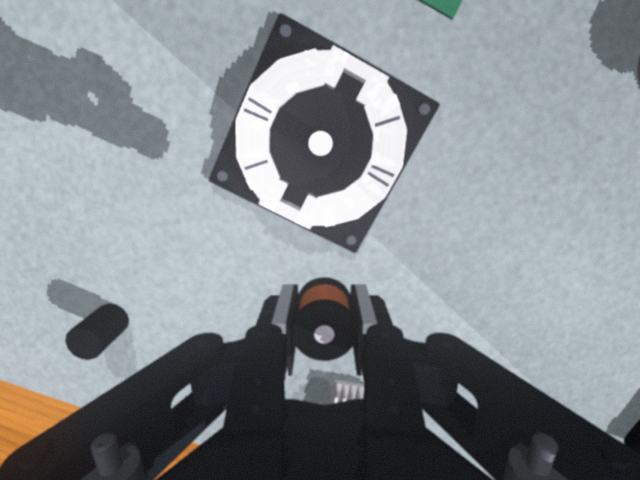

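The view shows the post at (320,143), the gaps at (350,78) and (297,195), and the coil held upright at (324,320). I'll measure the gap yaw and where the coil sits in the hand.

```bash
python3 - <<'E'
from h import *
f=np.load('w4.npz');c={k:f[k] for k in f};d=f['d'];P=pts(c,d)
C=np.array([.5936,-.0225])
# gap: points inside ring r 41..51 with z~.010
r=np.hypot(P[...,0]-C[0],P[...,1]-C[1])
m=(d>0)&(r>.041)&(r<.051)&(P[...,2]<.0235);q=P[m][:,:2]-C
a=np.arctan2(q[:,1],q[:,0]); print('gap yaw',np.degrees(np.angle(np.exp(2j*a).mean())/2),len(q))
for s in(1,-1):
    k=q[q[:,0]*s>0]; print(k.mean(0),np.degrees(np.arctan2(*k.mean(0)[::-1])),len(k))
G=ray(c,[(350,78),(297,195)],.025); e=G[0]-G[1]; print(G,np.degrees(np.arctan2(e[1],e[0])))
# coil underside/top: points around TCP
T=np.array([.5269,-.0496]); m=(d>0)&(np.hypot(P[...,0]-T[0],P[...,1]-T[1])<.02)
v,u=np.nonzero(m); q=P[m]; h=np.histogram(q[:,2],np.arange(.13,.22,.004)); print(*zip(h[0],h[1].round(3)))
zt=h[1][h[0].argmax()]
k=q[(q[:,2]>zt-.004)&(q[:,2]<zt+.008)]; print(k.mean(0),(k.min(0)+k.max(0))/2,np.ptp(k,axis=0),cv2.minEnclosingCircle(k[:,:2].astype(np.float32)*1000))
E
```

```text
gap yaw -7.029618367396079 780
[ 0.04402797 -0.00509456] -6.600444318687667 428
[-0.04352915  0.00536834] 172.9693551976155 352
[[ 0.6423032  -0.02671161  0.025     ]
 [ 0.5512322  -0.01969069  0.025     ]] -4.408371620155811
(np.int64(3), np.float64(0.13)) (np.int64(139), np.float64(0.134)) (np.int64(416), np.float64(0.138)) (np.int64(250), np.float64(0.142)) (np.int64(294), np.float64(0.146)) (np.int64(276), np.float64(0.15)) (np.int64(155), np.float64(0.154)) (np.int64(639), np.float64(0.158)) (np.int64(2670), np.float64(0.162)) (np.int64(197), np.float64(0.166)) (np.int64(211), np.float64(0.17)) (np.int64(762), np.float64(0.174)) (np.int64(165), np.float64(0.178)) (np.int64(218), np.float64(0.182)) (np.int64(99), np.float64(0.186)) (np.int64(92), np.float64(0.19)) (np.int64(93), np.float64(0.194)) (np.int64(16), np.float64(0.198)) (np.int64(41), np.float64(0.202)) (np.int64(23), np.float64(0.206)) (np.int64(296), np.float64(0.21)) (np.int64(811), np.float64(0.214))
[ 0.52900189 -0.04959835  0.16278286] [ 0.52907425 -0.04786547  0.16399939] [0.03077484 0.03432015 0.0119751 ] ((530.13916015625, -48.40727996826172), 17.95623779296875)
```

```bash
python3 - <<'E'
from h import *
f=np.load('w4.npz');c={k:f[k] for k in f};d=f['d'];P=pts(c,d);p=f['p'].astype(int)
m=np.zeros((480,640),bool); m[325:345,312:337]=1
m&=p.min(2)>90; v,u=np.nonzero(m); print(len(u),u.mean(),v.mean(),ray(c,[(u.mean(),v.mean())],.1635),P[m].mean(0))
hs=p[...,0]-p[...,2]; m=(hs>30)&(np.arange(480)[:,None]>270)&(np.arange(480)[:,None]<320)&(np.arange(640)>285)&(np.arange(640)<365)
q=P[m];print(len(q),q.min(0),q.max(0))
E
```

```text
305 323.68524590163935 334.15737704918035 [[ 0.5270977  -0.05065779  0.1635    ]] [ 0.52714369 -0.05062529  0.16360473]
668 [ 0.52702269 -0.05948799  0.13895695] [ 0.59756761 -0.02397959  0.28213825]
```

The coil sits at TCP + (0, -1 mm) and the post is at (0.5936, -0.0225), so the shift is (+66.5, +28) mm. The coil's bottom is at TCP + 36 mm, so it should touch down at a reported z of about 0.004.

>>> drive_tool:
  targets:
    - {"rx": 0,"ry": 0,"rz": 0,"tx": 0.01,"ty": 0.004,"tz": 0,"claw": 255}
    - {"rx": 0,"ry": 0,"rz": 0,"tx": 0.02,"ty": 0.009,"tz": -0.01,"claw": 255}
    - {"rx": 0,"ry": 0,"rz": 0,"tx": 0.02,"ty": 0.009,"tz": -0.015,"claw": 255}
    - {"rx": 0,"ry": 0,"rz": 0,"tx": 0.0165,"ty": 0.006,"tz": -0.02,"claw": 255}
    - {"rx": 0,"ry": 0,"rz": 0,"tx": 0,"ty": 0,"tz": -0.02,"claw": 255}
    - {"rx": 0,"ry": 0,"rz": 0,"tx": 0,"ty": 0,"tz": -0.015,"claw": 255}
    - {"rx": 0,"ry": 0,"rz": 0,"tx": 0,"ty": 0,"tz": -0.005,"claw": 255}
    - {"rx": 0,"ry": 0,"rz": 0,"tx": 0,"ty": 0,"tz": 0,"claw": 255}
    - {"rx": 0,"ry": 0,"rz": 0,"tx": 0,"ty": 0,"tz": 0,"claw": 255}
    - {"rx": 0,"ry": 0,"rz": 0,"tx": 0,"ty": 0,"tz": 0,"claw": 255}

```text
time: 8.63
eef_pos: [0.5947, -0.0207, 0.0155]
ee_rot: [0.0, 0.984, 0.181, 0.001]
ft_force: [0.5, -0.2, 0.3]
gripper_width: 0.0241
grip_force: 59.0
```

>>> drive_tool:
  targets:
    - {"rx": 0,"ry": 0,"rz": 0,"tx": -0.001,"ty": -0.0005,"tz": -0.003,"claw": 255}
    - {"rx": 0,"ry": 0,"rz": 0,"tx": 0,"ty": 0,"tz": -0.003,"claw": 255}
    - {"rx": 0,"ry": 0,"rz": 0,"tx": 0,"ty": 0,"tz": -0.002,"claw": 255}
    - {"rx": 0,"ry": 0,"rz": 0,"tx": 0,"ty": 0,"tz": -0.001,"claw": 255}
    - {"rx": 0,"ry": 0,"rz": 0,"tx": 0,"ty": 0,"tz": 0,"claw": 255}
    - {"rx": 0,"ry": 0,"rz": 0,"tx": 0,"ty": 0,"tz": 0,"claw": 255}

```text
time: 9.13
eef_pos: [0.5927, -0.0208, 0.0053]
ee_rot: [0.0, 0.983, 0.181, -0.0]
ft_force: [-0.5, 0.1, -0.3]
gripper_width: 0.0241
grip_force: 59.0
```

```bash
python3 w.py w5 .5936 -.0225 .02 .065 .085; python3 - <<'E'
from h import *
f=np.load('w5.npz');c={k:f[k] for k in f};p=f['p'].astype(int);d=f['d'];P=pts(c,d)
m=np.zeros((480,640),bool); m[325:345,312:337]=1
m&=p.min(2)>90; v,u=np.nonzero(m); print(len(u),u.mean(),v.mean(),P[m].mean(0)); print(bot.state()['ft_force'])
E
```

```text
9.1333 [ 0.59266601 -0.02078615  0.00528225] [ 2.00470203e-06  9.83493665e-01  1.80942556e-01 -3.53052644e-05] [ 0.072  0.583 -0.187  1.882  0.161  0.692 -1.416]
4473
mean [ 0.5955 -0.0214  0.0718] mid [ 0.5952 -0.0208  0.075 ] [0.0321 0.0351 0.02  ] rect 592.9857177734375 -22.60523223876953 (28.066469192504883, 32.2343864440918) 20.863645553588867 circ ((595.6952514648438, -21.684284210205078), 18.710865020751953) px 324.8484238765929 331.61077576570534
300 323.6533333333333 334.33666666666664 [ 0.59259501 -0.02201298  0.06896721]
[-1.08921695  0.12753068  0.18453762]
```

The coil is at (0.5926, -0.0220) with its bottom about 1 mm above the post. I'll nudge it, lower it the rest of the way and release.

>>> drive_tool:
  targets:
    - {"rx": 0,"ry": 0,"rz": 0,"tx": 0.001,"ty": -0.0005,"tz": 0,"claw": 255}
    - {"rx": 0,"ry": 0,"rz": 0,"tx": 0,"ty": 0,"tz": -0.001,"claw": 255}
    - {"rx": 0,"ry": 0,"rz": 0,"tx": 0,"ty": 0,"tz": -0.0005,"claw": 255}
    - {"rx": 0,"ry": 0,"rz": 0,"tx": 0,"ty": 0,"tz": 0,"claw": 255}
    - {"rx": 0,"ry": 0,"rz": 0,"tx": 0,"ty": 0,"tz": 0,"claw": 255}
    - {"rx": 0,"ry": 0,"rz": 0,"tx": 0,"ty": 0,"tz": 0,"claw": 255}

```text
time: 9.68
eef_pos: [0.5943, -0.0214, 0.005]
ee_rot: [0.0, 0.984, 0.181, 0.0]
ft_force: [-2.2, 0.2, 9.7]
gripper_width: 0.0241
grip_force: 59.7
```

Contact (9.7 N). I'll release and go up.

>>> drive_tool:
  targets:
    - {"rx": 0,"ry": 0,"rz": 0,"tx": 0,"ty": 0,"tz": 0,"claw": 150}
    - {"rx": 0,"ry": 0,"rz": 0,"tx": 0,"ty": 0,"tz": 0,"claw": 130}
    - {"rx": 0,"ry": 0,"rz": 0,"tx": 0,"ty": 0,"tz": 0,"claw": 110}
    - {"rx": 0,"ry": 0,"rz": 0,"tx": 0,"ty": 0,"tz": 0,"claw": 90}
    - {"rx": 0,"ry": 0,"rz": 0,"tx": 0,"ty": 0,"tz": 0,"claw": 60}
    - {"rx": 0,"ry": 0,"rz": 0,"tx": 0,"ty": 0,"tz": 0,"claw": 30}
    - {"rx": 0,"ry": 0,"rz": 0,"tx": 0,"ty": 0,"tz": 0.005,"claw": 0}
    - {"rx": 0,"ry": 0,"rz": 0,"tx": 0,"ty": 0,"tz": 0.02,"claw": 0}
    - {"rx": 0,"ry": 0,"rz": 0,"tx": 0,"ty": 0,"tz": 0.03,"claw": 0}
    - {"rx": 0,"ry": 0,"rz": 0,"tx": 0,"ty": 0,"tz": 0.03,"claw": 0}
    - {"rx": 0,"ry": 0,"rz": 0,"tx": 0,"ty": 0,"tz": 0.02,"claw": 0}
    - {"rx": 0,"ry": 0,"rz": 0,"tx": 0,"ty": 0,"tz": 0,"claw": 0}

```text
time: 10.68
eef_pos: [0.5971, -0.0211, 0.1141]
ee_rot: [0.001, 0.984, 0.181, 0.004]
ft_force: [1.1, 0.7, -0.0]
gripper_width: 0.0853
grip_force: 0.0
```

>>> drive_tool:
  targets:
    - {"rx": 0,"ry": 0,"rz": 0,"tx": 0,"ty": 0,"tz": 0,"claw": 0}
    - {"rx": 0,"ry": 0,"rz": 0,"tx": 0,"ty": 0,"tz": 0,"claw": 0}

```text
time: 10.85
eef_pos: [0.5931, -0.0214, 0.1083]
ee_rot: [0.0, 0.984, 0.181, -0.0]
ft_force: [0.2, -1.1, -0.1]
gripper_width: 0.0849
grip_force: 0.0
```

```bash
python3 w.py w6 .5936 -.0225 .025 .062 .074
```

```text
10.85 [ 0.59308676 -0.0214398   0.10830968] [ 2.13946114e-06  9.83503880e-01  1.80886470e-01 -4.50346379e-04] [ 0.094  0.444 -0.212  1.821  0.117  0.889 -1.378]
1098
mean [ 0.5949 -0.0221  0.0681] mid [ 0.5943 -0.0223  0.0665] [0.0263 0.0259 0.0076] rect 594.2081298828125 -22.294164657592773 (26.178264617919922, 25.116256713867188) 21.320091247558594 circ ((594.3046264648438, -22.260225296020508), 13.276176452636719) px 324.0127504553734 248.6047358834244
```

The coil stands upright on the post, 0.7 mm off centre. Next is the can: I'll rotate the tool to yaw ~149° (along the bar, with wrist range to spare) while moving over it.

>>> drive_tool:
  targets:
    - {"rx": 0,"ry": 0,"rz": 3,"tx": -0.004,"ty": 0.012,"tz": 0.02,"claw": 0}
    - {"rx": 0,"ry": 0,"rz": 7,"tx": -0.01,"ty": 0.028,"tz": 0.03,"claw": 0}
    - {"rx": 0,"ry": 0,"rz": 7,"tx": -0.01,"ty": 0.03,"tz": 0,"claw": 0}
    - {"rx": 0,"ry": 0,"rz": 7,"tx": -0.01,"ty": 0.03,"tz": 0,"claw": 0}
    - {"rx": 0,"ry": 0,"rz": 7,"tx": -0.01,"ty": 0.03,"tz": 0,"claw": 0}
    - {"rx": 0,"ry": 0,"rz": 7,"tx": -0.01,"ty": 0.03,"tz": 0,"claw": 0}
    - {"rx": 0,"ry": 0,"rz": 7,"tx": -0.01,"ty": 0.03,"tz": 0,"claw": 0}
    - {"rx": 0,"ry": 0,"rz": 7,"tx": -0.01,"ty": 0.03,"tz": 0,"claw": 0}
    - {"rx": 0,"ry": 0,"rz": 7,"tx": -0.01,"ty": 0.03,"tz": 0,"claw": 0}
    - {"rx": 0,"ry": 0,"rz": 7,"tx": -0.01,"ty": 0.03,"tz": 0,"claw": 0}
    - {"rx": 0,"ry": 0,"rz": 7,"tx": -0.01,"ty": 0.03,"tz": 0,"claw": 0}
    - {"rx": 0,"ry": 0,"rz": 7,"tx": -0.006,"ty": 0.0155,"tz": 0,"claw": 0}

```text
time: 11.9
eef_pos: [0.481, 0.3077, 0.1573]
ee_rot: [-0.001, 0.633, 0.774, -0.0]
ft_force: [-0.3, 0.3, 0.4]
gripper_width: 0.0855
grip_force: 0.0
```

>>> drive_tool:
  targets:
    - {"rx": 0,"ry": 0,"rz": 7,"tx": 0,"ty": 0,"tz": 0,"claw": 0}
    - {"rx": 0,"ry": 0,"rz": 7,"tx": 0,"ty": 0,"tz": 0,"claw": 0}
    - {"rx": 0,"ry": 0,"rz": 7,"tx": 0,"ty": 0,"tz": 0,"claw": 0}
    - {"rx": 0,"ry": 0,"rz": 7,"tx": 0,"ty": 0,"tz": 0,"claw": 0}
    - {"rx": 0,"ry": 0,"rz": 7,"tx": 0,"ty": 0,"tz": 0,"claw": 0}
    - {"rx": 0,"ry": 0,"rz": 7,"tx": 0,"ty": 0,"tz": 0,"claw": 0}
    - {"rx": 0,"ry": 0,"rz": 6,"tx": 0,"ty": 0,"tz": 0,"claw": 0}
    - {"rx": 0,"ry": 0,"rz": 0,"tx": 0,"ty": 0,"tz": 0,"claw": 0}
    - {"rx": 0,"ry": 0,"rz": 0,"tx": 0,"ty": 0,"tz": 0,"claw": 0}
    - {"rx": 0,"ry": 0,"rz": 0,"tx": 0,"ty": 0,"tz": 0,"claw": 0}

```text
time: 12.73
eef_pos: [0.4835, 0.3035, 0.1576]
ee_rot: [-0.001, 0.27, 0.963, -0.0]
ft_force: [0.2, 0.6, 1.1]
gripper_width: 0.0852
grip_force: 0.0
```

```bash
python3 w.py w7 .483 .304 .05 .095 .108; python3 - <<'E'
from h import *
f=np.load('w7.npz');c={k:f[k] for k in f};d=f['d'];P=pts(c,d)
m=(d>0)&(np.hypot(P[...,0]-.483,P[...,1]-.304)<.06)&(abs(P[...,2]-.072)<.004);q=P[m]
print('cantop',len(q),(q.min(0)+q.max(0))/2,np.ptp(q,axis=0))
R=cv2.Rodrigues
from scipy.spatial.transform import Rotation as Ro
w,x,y,z=bot.state()['ee_rot'];print('tool x yaw',np.degrees(np.arctan2(*Ro.from_quat([x,y,z,w]).as_matrix()[[1,0],0])))
E
```

```text
12.7333 [0.48347015 0.30349703 0.15764508] [-5.82176875e-04  2.70037303e-01  9.62849607e-01 -3.87736765e-04] [-0.059  0.455 -0.791  1.802  0.37   1.041  0.033]
1479
mean [0.4816 0.3054 0.1018] mid [0.4827 0.3045 0.0997] [0.0556 0.0415 0.0092] rect 482.9969482421875 304.69024658203125 (13.637582778930664, 60.1406364440918) 58.26459503173828 circ ((482.8149719238281, 304.5138854980469), 30.1342830657959) px 323.920892494929 235.42866801893172
cantop 4370 [0.48271508 0.30439196 0.07196681] [0.07166498 0.07133815 0.00785834]
tool x yaw 148.70297219050727
```

View pics/w7.png

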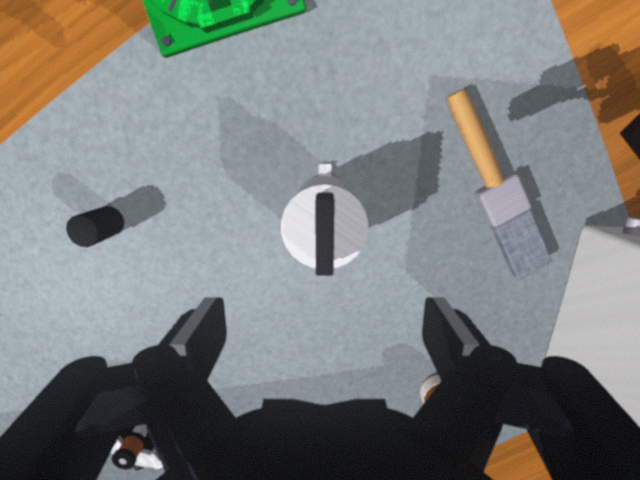

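The picture shows the bar at (325,235), aligned with the tool. It measures (0.4828, 0.3046), yaw 148.3°, size 60 x 13.6 mm, top at 0.102. I'll descend and grip.

>>> drive_tool:
  targets:
    - {"rx": 0,"ry": 0,"rz": 0,"tx": -0.001,"ty": 0.001,"tz": -0.02,"claw": 0}
    - {"rx": 0,"ry": 0,"rz": 0,"tx": 0,"ty": 0,"tz": -0.03,"claw": 0}
    - {"rx": 0,"ry": 0,"rz": 0,"tx": 0,"ty": 0,"tz": -0.03,"claw": 0}
    - {"rx": 0,"ry": 0,"rz": 0,"tx": 0,"ty": 0,"tz": -0.025,"claw": 0}
    - {"rx": 0,"ry": 0,"rz": 0,"tx": 0,"ty": 0,"tz": -0.01,"claw": 0}
    - {"rx": 0,"ry": 0,"rz": 0,"tx": 0,"ty": 0,"tz": -0.006,"claw": 0}
    - {"rx": 0,"ry": 0,"rz": 0,"tx": 0,"ty": 0,"tz": 0,"claw": 0}
    - {"rx": 0,"ry": 0,"rz": 0,"tx": 0,"ty": 0,"tz": 0,"claw": 0}
    - {"rx": 0,"ry": 0,"rz": 0,"tx": 0,"ty": 0,"tz": 0,"claw": 0}

```text
time: 13.53
eef_pos: [0.4838, 0.3056, 0.0389]
ee_rot: [0.001, 0.269, 0.963, 0.001]
ft_force: [-0.0, -0.3, -0.2]
gripper_width: 0.0855
grip_force: 0.0
```

>>> drive_tool:
  targets:
    - {"rx": 0,"ry": 0,"rz": 0,"tx": 0,"ty": 0,"tz": 0,"claw": 80}
    - {"rx": 0,"ry": 0,"rz": 0,"tx": 0,"ty": 0,"tz": 0,"claw": 120}
    - {"rx": 0,"ry": 0,"rz": 0,"tx": 0,"ty": 0,"tz": 0,"claw": 150}
    - {"rx": 0,"ry": 0,"rz": 0,"tx": 0,"ty": 0,"tz": 0,"claw": 180}
    - {"rx": 0,"ry": 0,"rz": 0,"tx": 0,"ty": 0,"tz": 0,"claw": 200}
    - {"rx": 0,"ry": 0,"rz": 0,"tx": 0,"ty": 0,"tz": 0,"claw": 230}
    - {"rx": 0,"ry": 0,"rz": 0,"tx": 0,"ty": 0,"tz": 0,"claw": 255}
    - {"rx": 0,"ry": 0,"rz": 0,"tx": 0,"ty": 0,"tz": 0,"claw": 255}
    - {"rx": 0,"ry": 0,"rz": 0,"tx": 0,"ty": 0,"tz": 0,"claw": 255}

```text
time: 14.28
eef_pos: [0.4829, 0.3048, 0.0376]
ee_rot: [0.0, 0.269, 0.963, -0.0]
ft_force: [0.5, -1.1, 3.2]
gripper_width: 0.013
grip_force: 58.9
```

The can is gripped by the bar with its origin at TCP - 38 mm. I'll lift it, carry it over the socket and yaw it by +24°.

>>> drive_tool:
  targets:
    - {"rx": 0,"ry": 0,"rz": 0,"tx": 0,"ty": 0,"tz": 0.01,"claw": 255}
    - {"rx": 0,"ry": 0,"rz": 0,"tx": 0,"ty": 0,"tz": 0.03,"claw": 255}
    - {"rx": 0,"ry": 0,"rz": 0,"tx": 0,"ty": 0,"tz": 0.04,"claw": 255}
    - {"rx": 0,"ry": 0,"rz": 0,"tx": 0,"ty": 0,"tz": 0.03,"claw": 255}
    - {"rx": 0,"ry": 0,"rz": 3,"tx": 0.007,"ty": -0.02,"tz": 0.002,"claw": 255}
    - {"rx": 0,"ry": 0,"rz": 3,"tx": 0.01,"ty": -0.03,"tz": 0,"claw": 255}
    - {"rx": 0,"ry": 0,"rz": 3,"tx": 0.01,"ty": -0.03,"tz": 0,"claw": 255}
    - {"rx": 0,"ry": 0,"rz": 3,"tx": 0.01,"ty": -0.03,"tz": 0,"claw": 255}
    - {"rx": 0,"ry": 0,"rz": 3,"tx": 0.01,"ty": -0.03,"tz": 0,"claw": 255}
    - {"rx": 0,"ry": 0,"rz": 3,"tx": 0.01,"ty": -0.03,"tz": 0,"claw": 255}
    - {"rx": 0,"ry": 0,"rz": 3,"tx": 0.01,"ty": -0.03,"tz": 0,"claw": 255}
    - {"rx": 0,"ry": 0,"rz": 3,"tx": 0.01,"ty": -0.03,"tz": 0,"claw": 255}

```text
time: 15.28
eef_pos: [0.5597, 0.0732, 0.1497]
ee_rot: [-0.0, 0.061, 0.998, -0.0]
ft_force: [0.8, -0.6, -1.4]
gripper_width: 0.013
grip_force: 58.8
```

>>> drive_tool:
  targets:
    - {"rx": 0,"ry": 0,"rz": 0.3,"tx": 0.01,"ty": -0.03,"tz": 0,"claw": 255}
    - {"rx": 0,"ry": 0,"rz": 0,"tx": 0.01,"ty": -0.03,"tz": 0,"claw": 255}
    - {"rx": 0,"ry": 0,"rz": 0,"tx": 0.008,"ty": -0.025,"tz": 0,"claw": 255}
    - {"rx": 0,"ry": 0,"rz": 0,"tx": 0.006,"ty": -0.012,"tz": 0,"claw": 255}
    - {"rx": 0,"ry": 0,"rz": 0,"tx": 0,"ty": 0,"tz": 0,"claw": 255}
    - {"rx": 0,"ry": 0,"rz": 0,"tx": 0,"ty": 0,"tz": 0,"claw": 255}
    - {"rx": 0,"ry": 0,"rz": 0,"tx": 0,"ty": 0,"tz": 0,"claw": 255}

```text
time: 15.87
eef_pos: [0.5934, -0.0201, 0.1496]
ee_rot: [-0.0, 0.059, 0.998, 0.001]
ft_force: [0.6, 0.2, -1.9]
gripper_width: 0.0126
grip_force: 58.7
```

```bash
python3 - <<'E'
from h import *
s=bot.state();T=s['eef_pos'];w,x,y,z=s['ee_rot'];print(s['time'],T,'yaw',2*np.degrees(np.arctan2(y,x)),s['joints'].round(2))
p,d,c=cap('wrist');P=pts(c,d)
zt=T[2]-.0376+.072
m=(d>0)&(np.hypot(P[...,0]-T[0],P[...,1]-T[1])<.05)&(abs(P[...,2]-zt)<.003);q=P[m]
print('cantop',len(q),q.mean(0),(q.min(0)+q.max(0))/2,np.ptp(q,axis=0))
(cx,cy),r=cv2.minEnclosingCircle(q[:,:2].astype(np.float32));print(cx,cy,r)
C=np.array([.5937,-.0226])
R=np.hypot(P[...,0]-C[0],P[...,1]-C[1])
m=(d>0)&(R<.066)&(abs(P[...,2]-.025)<.003);q=P[m];print('collar',len(q),(q.min(0)+q.max(0))/2,np.ptp(q,axis=0))
# the ear in front: points between can bottom and +8mm, r 37..50 from TCP
zb=T[2]-.0376
r=np.hypot(P[...,0]-T[0],P[...,1]-T[1]); m=(d>0)&(r>.039)&(r<.05)&(abs(P[...,2]-zb-.006)<.003);q=P[m]
if len(q): e=q.mean(0)[:2]-T[:2]; print('ear',len(q),q.mean(0),np.degrees(np.arctan2(e[1],e[0])))
for n in('side','scene'):
    p,d,c=cap(n);P=pts(c,d); m=(d>0)&(np.hypot(P[...,0]-T[0],P[...,1]-T[1])<.045)&(P[...,2]>zb+.015)&(P[...,2]<zb+.065);q=P[m]; print(n,(q.min(0)+q.max(0))/2,np.ptp(q,axis=0))
E
```

```text
15.8667 [ 0.59335344 -0.02014513  0.14961223] yaw 173.27050644872187 [ 0.54  0.51 -0.82  1.76  0.42  1.06  1.03]
cantop 7742 [ 0.58099675 -0.01913561  0.18403548] [ 0.58699051 -0.02054338  0.18399066] [0.0585348  0.07131296 0.00590698]
0.5934536457061768 -0.020430788397789 0.03619622811675072
collar 4851 [ 0.57650454 -0.02248509  0.02498543] [0.09256462 0.12523709 0.00582777]
ear 242 [ 0.55067832 -0.01586312  0.11809769] 174.27012688772498
side [ 0.59055244 -0.00142134  0.15209566] [0.07085738 0.03953691 0.04979226]
scene [ 0.60869092 -0.02507512  0.15201131] [0.04717838 0.06851113 0.04990228]
```

The can centre is at (0.5934, -0.0204) and the socket at (0.5937, -0.0226), with yaw 173.3° against the gaps' 173.1°. I'll correct by -2 mm in y and lower to just above the collar.

>>> drive_tool:
  targets:
    - {"rx": 0,"ry": 0,"rz": 0,"tx": 0,"ty": -0.002,"tz": 0,"claw": 255}
    - {"rx": 0,"ry": 0,"rz": 0,"tx": 0,"ty": 0,"tz": -0.01,"claw": 255}
    - {"rx": 0,"ry": 0,"rz": 0,"tx": 0,"ty": 0,"tz": -0.02,"claw": 255}
    - {"rx": 0,"ry": 0,"rz": 0,"tx": 0,"ty": 0,"tz": -0.02,"claw": 255}
    - {"rx": 0,"ry": 0,"rz": 0,"tx": 0,"ty": 0,"tz": -0.015,"claw": 255}
    - {"rx": 0,"ry": 0,"rz": 0,"tx": 0,"ty": 0,"tz": -0.01,"claw": 255}
    - {"rx": 0,"ry": 0,"rz": 0,"tx": 0,"ty": 0,"tz": -0.003,"claw": 255}
    - {"rx": 0,"ry": 0,"rz": 0,"tx": 0,"ty": 0,"tz": 0,"claw": 255}
    - {"rx": 0,"ry": 0,"rz": 0,"tx": 0,"ty": 0,"tz": 0,"claw": 255}
    - {"rx": 0,"ry": 0,"rz": 0,"tx": 0,"ty": 0,"tz": 0,"claw": 255}

```text
time: 16.85
eef_pos: [0.5947, -0.024, 0.0724]
ee_rot: [0.001, 0.06, 0.998, 0.0]
ft_force: [0.4, 0.3, -2.1]
gripper_width: 0.0127
grip_force: 58.8
```

```bash
python3 - <<'E'
from h import *
s=bot.state();T=s['eef_pos'];w,x,y,z=s['ee_rot'];print(s['time'],T,'yaw',2*np.degrees(np.arctan2(y,x)),s['ft_force'],s['joints'].round(2))
p,d,c=cap('wrist');save('w8.png',p);P=pts(c,d)
zt=T[2]-.0376+.072
m=(d>0)&(np.hypot(P[...,0]-T[0],P[...,1]-T[1])<.05)&(abs(P[...,2]-zt)<.003);q=P[m]
print('cantop',q.mean(0),cv2.minEnclosingCircle(q[:,:2].astype(np.float32)))
C=np.array([.5937,-.0226])
R=np.hypot(P[...,0]-C[0],P[...,1]-C[1])
m=(d>0)&(R<.066)&(abs(P[...,2]-.025)<.003);q=P[m];print('collar',len(q),(q.min(0)+q.max(0))/2,np.ptp(q,axis=0))
E
```

```text
16.85 [ 0.5947114  -0.02397945  0.07241245] yaw 173.14542640409465 [ 0.35369676  0.25961456 -2.11988231] [ 0.5   0.6  -0.76  1.82  0.51  0.93  0.96]
cantop [ 0.5823278  -0.02293459  0.10681815] ((0.5947925448417664, -0.02463778667151928), 0.03606514260172844)
collar 8617 [ 0.58101671 -0.02294291  0.02491197] [0.10175561 0.12524756 0.00565418]
```

View pics/w8.png

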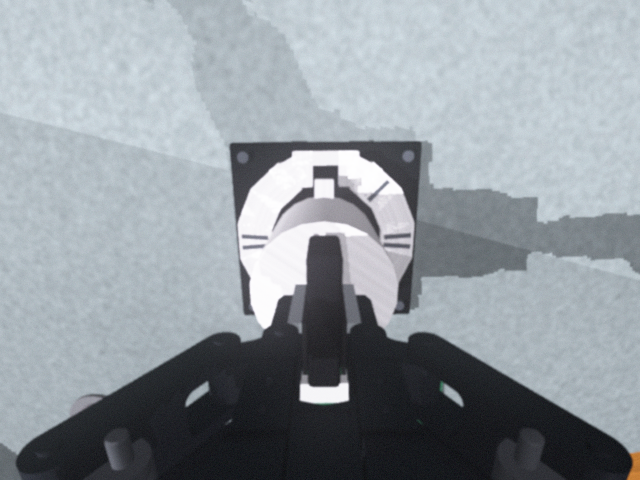

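The ear at (325,187) is centred over the gap (313 to 338). The can is off by (+1, -1.6) mm, so I'll correct that and lower gently.

>>> drive_tool:
  targets:
    - {"rx": 0,"ry": 0,"rz": 0,"tx": -0.001,"ty": 0.0015,"tz": 0,"claw": 255}
    - {"rx": 0,"ry": 0,"rz": 0,"tx": 0,"ty": 0,"tz": -0.003,"claw": 255}
    - {"rx": 0,"ry": 0,"rz": 0,"tx": 0,"ty": 0,"tz": -0.003,"claw": 255}
    - {"rx": 0,"ry": 0,"rz": 0,"tx": 0,"ty": 0,"tz": -0.003,"claw": 255}
    - {"rx": 0,"ry": 0,"rz": 0,"tx": 0,"ty": 0,"tz": -0.003,"claw": 255}
    - {"rx": 0,"ry": 0,"rz": 0,"tx": 0,"ty": 0,"tz": 0,"claw": 255}
    - {"rx": 0,"ry": 0,"rz": 0,"tx": 0,"ty": 0,"tz": 0,"claw": 255}

```text
time: 17.48
eef_pos: [0.5926, -0.0227, 0.059]
ee_rot: [-0.0, 0.06, 0.998, 0.0]
ft_force: [-0.7, 0.2, -1.8]
gripper_width: 0.013
grip_force: 58.8
```

>>> drive_tool:
  targets:
    - {"rx": 0,"ry": 0,"rz": 0,"tx": 0.0005,"ty": 0,"tz": -0.003,"claw": 255}
    - {"rx": 0,"ry": 0,"rz": 0,"tx": 0,"ty": 0,"tz": -0.003,"claw": 255}
    - {"rx": 0,"ry": 0,"rz": 0,"tx": 0,"ty": 0,"tz": -0.003,"claw": 255}
    - {"rx": 0,"ry": 0,"rz": 0,"tx": 0,"ty": 0,"tz": 0,"claw": 255}
    - {"rx": 0,"ry": 0,"rz": 0,"tx": 0,"ty": 0,"tz": 0,"claw": 255}

```text
time: 17.9
eef_pos: [0.5931, -0.0227, 0.0501]
ee_rot: [-0.0, 0.06, 0.998, 0.0]
ft_force: [-0.7, -0.5, -1.8]
gripper_width: 0.0132
grip_force: 58.8
```

>>> drive_tool:
  targets:
    - {"rx": 0,"ry": 0,"rz": 0,"tx": 0,"ty": 0,"tz": -0.0015,"claw": 255}
    - {"rx": 0,"ry": 0,"rz": 0,"tx": 0,"ty": 0,"tz": -0.001,"claw": 255}
    - {"rx": 0,"ry": 0,"rz": 0,"tx": 0,"ty": 0,"tz": 0,"claw": 255}
    - {"rx": 0,"ry": 0,"rz": 0,"tx": 0,"ty": 0,"tz": 0,"claw": 255}

```text
time: 18.23
eef_pos: [0.5933, -0.0227, 0.0479]
ee_rot: [-0.0, 0.06, 0.998, -0.0]
ft_force: [0.5, -0.2, -0.9]
gripper_width: 0.0125
grip_force: 58.8
```

>>> drive_tool:
  targets:
    - {"rx": 0,"ry": 0,"rz": 0,"tx": 0,"ty": 0,"tz": -0.0005,"claw": 255}
    - {"rx": 0,"ry": 0,"rz": 0,"tx": 0,"ty": 0,"tz": -0.0005,"claw": 255}
    - {"rx": 0,"ry": 0,"rz": 0,"tx": 0,"ty": 0,"tz": 0,"claw": 255}
    - {"rx": 0,"ry": 0,"rz": 0,"tx": 0,"ty": 0,"tz": 0,"claw": 255}

```text
time: 18.57
eef_pos: [0.5935, -0.0228, 0.0476]
ee_rot: [0.0, 0.06, 0.998, -0.0]
ft_force: [-2.4, -0.4, 4.4]
gripper_width: 0.0128
grip_force: 59.7
```

```bash
python3 - <<'E'
from h import *
s=bot.state();T=s['eef_pos'];w,x,y,z=s['ee_rot'];print(s['time'],T,'yaw',2*np.degrees(np.arctan2(y,x)),s['ft_force'],s['ft_torque'])
p,d,c=cap('wrist');P=pts(c,d)
m=(d>0)&(np.hypot(P[...,0]-T[0],P[...,1]-T[1])<.04)&(abs(P[...,2]-.082)<.004);q=P[m]
print('cantop z',np.median(q[:,2]),cv2.minEnclosingCircle(q[:,:2].astype(np.float32)))
m=(d>0)&(np.hypot(P[...,0]-T[0],P[...,1]-T[1])<.066)&(abs(P[...,2]-.025)<.003);print('collar z',np.median(P[m][:,2]))
E
```

```text
18.5667 [ 0.59353106 -0.02280248  0.04756536] yaw 173.13511019757118 [-2.39467477 -0.43780142  4.43212827] [-0.12265147  0.61228484  0.00746326]
cantop z 0.08203257518846924 ((0.5935540795326233, -0.023142298683524132), 0.035956285893917084)
collar z 0.025042473836795368
```

The can is fully seated (top at 82 mm, light contact). Next I'll twist it clockwise.

>>> drive_tool:
  targets:
    - {"rx": 0,"ry": 0,"rz": -2,"tx": 0,"ty": 0,"tz": 0,"claw": 255}
    - {"rx": 0,"ry": 0,"rz": -3,"tx": 0,"ty": 0,"tz": 0,"claw": 255}
    - {"rx": 0,"ry": 0,"rz": -4,"tx": 0,"ty": 0,"tz": 0,"claw": 255}
    - {"rx": 0,"ry": 0,"rz": -4,"tx": 0,"ty": 0,"tz": 0,"claw": 255}
    - {"rx": 0,"ry": 0,"rz": -4,"tx": 0,"ty": 0,"tz": 0,"claw": 255}
    - {"rx": 0,"ry": 0,"rz": -4,"tx": 0,"ty": 0,"tz": 0,"claw": 255}
    - {"rx": 0,"ry": 0,"rz": -4,"tx": 0,"ty": 0,"tz": 0,"claw": 255}
    - {"rx": 0,"ry": 0,"rz": -4,"tx": 0,"ty": 0,"tz": 0,"claw": 255}
    - {"rx": 0,"ry": 0,"rz": -4,"tx": 0,"ty": 0,"tz": 0,"claw": 255}
    - {"rx": 0,"ry": 0,"rz": -4,"tx": 0,"ty": 0,"tz": 0,"claw": 255}
    - {"rx": 0,"ry": 0,"rz": -4,"tx": 0,"ty": 0,"tz": 0,"claw": 255}
    - {"rx": 0,"ry": 0,"rz": -3,"tx": 0,"ty": 0,"tz": 0,"claw": 255}

```text
time: 19.62
eef_pos: [0.5933, -0.0235, 0.0476]
ee_rot: [0.0, 0.431, 0.903, -0.001]
ft_force: [-4.5, -3.1, 6.2]
gripper_width: 0.0128
grip_force: 60.0
```

>>> drive_tool:
  targets:
    - {"rx": 0,"ry": 0,"rz": -1,"tx": 0,"ty": 0,"tz": 0,"claw": 255}
    - {"rx": 0,"ry": 0,"rz": 0,"tx": 0,"ty": 0,"tz": 0,"claw": 255}
    - {"rx": 0,"ry": 0,"rz": 0,"tx": 0,"ty": 0,"tz": 0,"claw": 255}
    - {"rx": 0,"ry": 0,"rz": 0,"tx": 0,"ty": 0,"tz": 0,"claw": 255}
    - {"rx": 0,"ry": 0,"rz": 0,"tx": 0,"ty": 0,"tz": 0,"claw": 255}

```text
time: 20.03
eef_pos: [0.5933, -0.0236, 0.0476]
ee_rot: [0.0, 0.437, 0.899, -0.001]
ft_force: [-3.5, -2.7, 7.5]
gripper_width: 0.0128
grip_force: 60.0
```

```bash
python3 - <<'E'
from h import *
s=bot.state();T=s['eef_pos'];w,x,y,z=s['ee_rot'];print(s['time'],T,'yaw',2*np.degrees(np.arctan2(y,x)),s['ft_force'],s['ft_torque'],s['grip_force'])
p,d,c=cap('wrist');save('w9.png',p);P=pts(c,d)
m=(d>0)&(np.hypot(P[...,0]-T[0],P[...,1]-T[1])<.034)&(abs(P[...,2]-.112)<.004)&(p.max(2)<80);q=P[m]
(a,b),wh,an=cv2.minAreaRect(q[:,:2].astype(np.float32)*1000);print('bar',len(q),a,b,wh,an)
m=(d>0)&(np.hypot(P[...,0]-T[0],P[...,1]-T[1])<.04)&(abs(P[...,2]-.082)<.004);print('top z',np.median(P[m][:,2]))
E
```

```text
20.0333 [ 0.59330105 -0.02358356  0.04759276] yaw 128.1531023025752 [-3.47505195 -2.69992278  7.53246768] [-0.53637498  0.69974997  0.2883572 ] 60.01594126224518
bar 4357 594.9144897460938 -20.6422176361084 (36.07828903198242, 58.09808349609375) 59.420589447021484
top z 0.08209923428007602
```

View pics/w9.png

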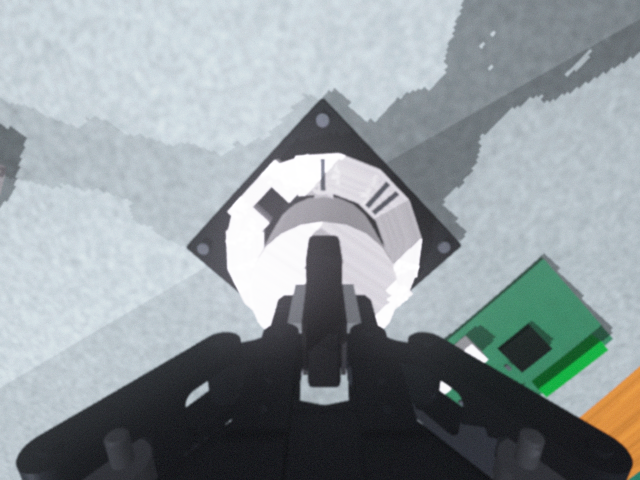

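The grip bar (x≈323) lines up with the single-line mark at (323,175), and the gap is empty at (272,205). The can is still seated and the grip is firm, so I'll hand in.

```bash
python3 -c "
from bench import bot
print(bot.close_job())"
```

```text
the job is handed in; nothing more can be done
None
```

I handed the job in at about 20 s with the coil upright on the post and the can seated over it, twisted 45° clockwise to the single-line marks and still gripped; the first try at gripping the coil closed above it without touching it.

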